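# Hold the cover plate over the block's screw holes

### The job

Grip the blue rib of the aluminium cover plate, pull the plate straight up out of its snap-in dock, and carry it over to the bare heating-block module, orange dot towards orange dot. Hold it there level and still, hovering about a centimetre above the module's black deck, with its four holes straight above the four brass-rimmed threaded holes, ready for a colleague to start the screws: finish while still holding it, without letting go. Do not touch the module with anything, and leave the other things on the bench where they are.

Things in the scene. Friction and masses are not known exactly. Their poses are not given: they have to be found in the camera images.
- cover: Aluminium plate 120 (x) x 90 (y) x 5 mm, about 0.25 kg; 10 mm through-holes at x = +-50, y = +-35 mm. Blue grip rib on its middle: 50 mm long (x), 16 wide (y: pinch across it from above), top 37 mm above the underside. Origin: centre of the underside, z up. Orange dot at x = 52, y = 18, beside hole 0 (x = +50, y = +35). Starts level in the dock, snapped under two catches.
- cover_hole0 (a point): Centre of cover hole 0 (the one nearest the orange dot), on the plate's underside.
- cover_hole2 (a point): Centre of cover hole 2, diagonal to hole 0 (x = -50, y = -35 mm), on the plate's underside.
- dock: Black dock fixed to the bench, 176 x 110 mm, left or right of the middle; origin: underside centre. The cover lies centred in it, axes alike, underside 25 mm above the bench. At each x end a sprung 10 mm roller in a grey housing (42 mm high) laps 2.5 mm over the plate's end. Pulled straight up with 10 to 20 N it snaps free in the first 6 mm: grip with 40 N or more.
- module: Bare module fixed to the bench, across from the dock: cream housing, black deck 156 (x) x 120 (y) mm, deck top 50 mm up, silver wells, orange dot at x = 69, y = 51. Brass-rimmed threaded holes at x = +-50, y = +-35 mm. Origin: underside centre, z up. Its x axis is within 0.8 rad of the cover's at the start. (The like module at the middle of the back already has its cover: leave it.)
- module_hole0 (a point): Centre of the mouth of the module's threaded hole 0 (x = +50, y = +35 mm, the one nearest its orange dot), on the deck's top.
- module_hole2 (a point): Centre of the mouth of the module's threaded hole 2, diagonal to hole 0 (x = -50, y = -35 mm), on the deck's top.
- screw_dish: White round dish of screws, 64 mm across, 18 mm high; origin at underside centre. Bystander.
- screwdriver: Screwdriver lying flat on the left. Bystander.
- bottle: Amber bottle with blue cap, 66 mm across, 150 mm high; origin at underside centre. Bystander on the right.
- well_plate: White well plate, 127 x 86 x 14 mm; origin at underside centre. Bystander on the right.
Mind the look-alikes: they are no part of the job. Leave any pink or purple look-alike of the cover alone. What is shaped like the dock but purple is not meant.

How it is judged:
By the outcome, as a careful person would: the job done as asked, in the order asked, and still so for the second after the job is handed in, while the arm keeps its last pose, push and grip.
It also fails if it takes over 38 s, if anything falls off the work surface, if the arm or the gripper's body presses on something with over 40 N, if the wrist force passes 120 N, or if a joint passes its speed limit or range.

### The arm

A 7-joint arm with a two-finger parallel gripper is mounted at the origin on the work surface. World frame = base frame: x ahead of the robot, y to its left, z up, the work surface at z = 0. Lengths are in mm, angles in rad, forces in N, time in s.
With the tool pointing down it reaches from about 400 to 875 mm from the base axis. Payload 4.4 kg.
Tool frame: the origin (TCP) lies between the finger pads; the fingertips stand 14 mm ahead of it and the grasp point (between the pads) lies 5 mm behind it; z points along the fingers, y is the line along which they close (so a half turn about z gives the same grasp; the last joint's range is limited). The gripper opens to 85 mm and grips with 20 to 120 N. Pads are 22 mm wide; open, the fingers measure 114 mm over their backs; the gripper's body (76 mm by 85 mm) begins 54 mm behind the grasp point. The pads swing forward as they close: fully open they stand 13 mm farther back than shut.
Start: joints at [-0.066, 0.628, 0.038, 1.517, -0.027, 0.996, -0.02], TCP at [650.014, 0.027, 245.313] pointing down, gripper open.
Joint ranges: [-3.06, 3.06], [-0.37, 2.12], [-1.25, 1.32], [0.18, 2.47], [-1.1, 4.24], [0.23, 1.98], [-2.94, 2.94]. Speed limits (rad/s): [2.57, 2.57, 3.14, 3.14, 3.14, 3.14, 3.14].

### API

Orientations are given as a rotation vector (axis times angle).
In Python, from rig import ctrl gives the robot as it stands.
- The arm moves only by the tool apply_moves, never from a script. Its argument "increments" is a list that holds one entry, the list of rows, each a list of 4 numbers: the shift along the tool's x, y, z in cm, then the turn about the tool's z in degrees. In form: [[[dx, dy, dz, twist], ...]]. A call has 1 to 5 rows; each row is the pose to reach, as a shift and turn from the pose commanded when the call began, along the tool's axes at that moment; what a row does not reach only later rows make up. A row lasts 1/10 s, in which the tool goes at most 50 mm and 8.59 degrees, less where a joint would pass 70% of its speed; a pose out of reach is approached as far as the arm can. A call with a gripper value outside its range is refused whole. "claw" is the opening in per cent of the stroke, from 0 (shut) to 100 (fully open), set as the call begins (left out, the last holds). The fingers move at their own pace and stop on an object; the grip force is fixed at half the most. Time passes only in rows, so rows that repeat a pose let the fingers close. It gives the time, the measured TCP pose, the force, the opening and the grip force at its end, in the units of the state.
- ctrl.get_obs(): the state, without advancing time (a new reading comes with each control period).
- ctrl.capture(name): name is "scene" or "side" or "wrist"; returns (picture, depth): 420x560x3 uint8, blue, green, red; 420x560 float32, mm along the optical axis (not along the pixel's ray), 0 where there is no reading.
- ctrl.get_calibration(name): a dict with "intrinsics" (3x3 intrinsics, pixels), "k1" (the pictures are not rectified: a ray, as slopes to the right and down, at radius r is drawn at 1 + k1 r^2 times it, then the intrinsics apply), "extrinsics" (4x4, takes a point from camera to world coordinates). Camera axes: x right, y up, looking along -z (the intrinsics and any distortion apply to the point x, -y, -z); pixel columns grow to the right and rows downward; lengths in mm; the calibration is good to about 2 mm. A picture is of the moment at which its call begins: read the wrist's pose just before it. get_calibration takes no time and is no camera call; for the wrist camera it gives the pose at the moment of the call.
- ctrl.hand_in(): hands the job in; it is judged then, once.
Trained networks look in the newest picture that a camera, given by its name, has taken for a name from the list of things; names that differ only in an ending like _2 or _b are one class to them, and where a whole thing is asked for, a point or a joint stands for the part that bears it (a point fixed in the world has none). Each returns a list of dicts, best first, with "conf" (0 to 1); they miss things now and then, are a little off and sometimes report something else, mostly with a low value. They report only what shows in the picture. A call takes as long as a camera call. They do not tell look-alikes from the thing itself.
- ctrl.recognise(name, camera): "at" ([x, y, z] in mm, in world coordinates, good to about 4 mm: the middle of the surface that is visible of it).
- ctrl.masks_of(name, camera): "pixels" (420x560 bool, what is visible of it).
The state is a dict: "time": time; "q": joint angles; "joint_velocities": joint speeds; "joint_efforts": joint torques, N m; "eef_pos": TCP position; "eef_rot": TCP orientation; "contact_force": force on the tool from outside, world axes, zero at the start; "ft_torque": the same for the moment, N m; "width": finger opening in mm; "finger_force": force on a finger pad.
Only numpy, scipy, OpenCV 4.12 (cv2) and the standard library are available. Lean on these libraries where they do the work, as an engineer would, in place of code of your own. Each camera call takes 0.05 s, during which the arm holds its last target. There are 200 camera calls.

## Working session

There is one attempt and no reset: what is moved stays moved. The work goes in short steps, Python scripts to look and compute and a tool call to move; the robot and the scene stay as the last step left them, time stands still between calls to the robot, and variables do not carry over. Pictures are saved under pics/ and viewed, at most 10 in all, crops included, and the job is handed in when it is done.

Besides the shell and the picture viewer there is one more tool, called after "Emit:" as name(argument=value, ...) on one line, values as JSON. apply_moves: Moves the arm, as the interface text tells. Its arguments: {"type":"object","properties":{"increments":{"type":"array"},"claw":{"type":"number"}},"required":["increments"]}

```bash
mkdir -p pics; ls
cat > h.py <<'E'
import numpy as np, cv2
from rig import ctrl
from scipy.spatial.transform import Rotation as R
def cal(n):
    c=ctrl.get_calibration(n); return np.array(c["intrinsics"]),float(c["k1"]),np.array(c["extrinsics"])
def rays(px,K,k1):
    d=cv2.undistortPoints(np.array(px,float).reshape(-1,1,2),K,np.array([k1,0,0,0,0.])).reshape(-1,2)
    return np.c_[d[:,0],-d[:,1],-np.ones(len(d))]
def px2z(px,z,C):
    K,k1,E=C; r=rays(px,K,k1)@E[:3,:3].T; o=E[:3,3]
    return o+r*((z-o[2])/r[:,2])[:,None]
def proj(P,C):
    K,k1,E=C; p=(np.array(P,float)-E[:3,3])@E[:3,:3]
    q=p*[1,-1,-1]
    return cv2.projectPoints(q.reshape(-1,1,3),np.zeros(3),np.zeros(3),K,np.array([k1,0,0,0,0.]))[0].reshape(-1,2)
E
python3 - <<'E'
from h import *
a,_=ctrl.capture("scene"); b,_=ctrl.capture("side")
cv2.imwrite("pics/a.png",a);cv2.imwrite("pics/b.png",b)
for cam in ("scene","side"):
  for n in ("cover","dock","module","module_hole0","module_hole2","cover_hole0","cover_hole2"):
    print(cam,n,[(np.round(d["at"]).tolist(),round(d["conf"],2)) for d in ctrl.recognise(n,cam)])
print(ctrl.get_obs()["time"])
E
```

```text
pics
scene cover [([591.0, 287.0, 30.0], 0.75), ([347.0, 237.0, 7.0], 0.63), ([491.0, 582.0, 8.0], 0.52)]
scene dock [([345.0, -54.0, 12.0], 0.91), ([619.0, 283.0, 17.0], 0.59)]
scene module [([502.0, -270.0, 49.0], 0.69)]
scene module_hole0 [([503.0, -269.0, 50.0], 0.98)]
scene module_hole2 [([503.0, -269.0, 50.0], 0.98)]
scene cover_hole0 [([347.0, 240.0, 4.0], 0.76), ([589.0, 284.0, 31.0], 0.73), ([486.0, 580.0, 4.0], 0.5)]
scene cover_hole2 [([347.0, 240.0, 4.0], 0.76), ([589.0, 284.0, 31.0], 0.73), ([486.0, 580.0, 4.0], 0.5)]
side cover [([474.0, 583.0, 8.0], 0.91), ([568.0, -466.0, 11.0], 0.74), ([344.0, 254.0, 8.0], 0.63), ([548.0, 288.0, 32.0], 0.6)]
side dock [([534.0, 305.0, 14.0], 0.75), ([339.0, -41.0, 16.0], 0.62)]
side module [([491.0, -230.0, 55.0], 0.94)]
side module_hole0 [([493.0, -231.0, 49.0], 0.88)]
side module_hole2 [([493.0, -231.0, 49.0], 0.88)]
side cover_hole0 [([343.0, 256.0, 4.0], 0.96), ([475.0, 578.0, 2.0], 0.83), ([550.0, 285.0, 37.0], 0.59), ([512.0, -8.0, 10.0], 0.29)]
side cover_hole2 [([343.0, 256.0, 4.0], 0.96), ([475.0, 578.0, 2.0], 0.83), ([550.0, 285.0, 37.0], 0.59), ([512.0, -8.0, 10.0], 0.29)]
0.8
```

View pics/a.png

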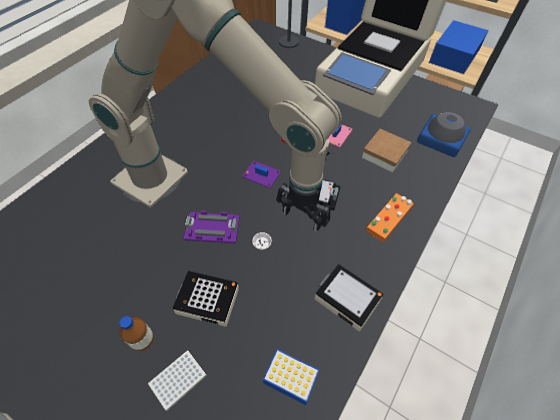

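View pics/b.png

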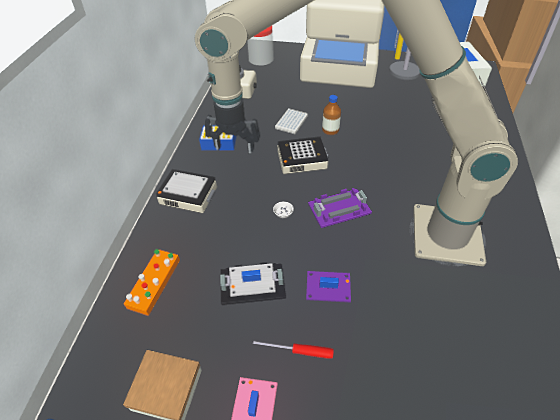

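The side picture shows three cover candidates. The silver plate with the blue rib in the black dock at (252,282) is aluminium in a black dock, so it fits. The purple plate (328,285) and pink plate (255,400) are look-alikes, and so is the purple dock (340,206). The bare module with wells is at (302,153) side / (206,298) scene; the covered one is at (187,188).

Run:
```python
from h import *
b=cv2.imread("pics/b.png");a=cv2.imread("pics/a.png")
x=cv2.resize(b[250:315,210:295],None,fx=4.6,fy=4.6,interpolation=3)
y=cv2.resize(a[265:330,165:250],None,fx=4.6,fy=4.6,interpolation=3)
cv2.imwrite("pics/c.png",np.hstack([x,y]))
print(x.shape)
C=cal("side"); print(px2z([[252,282]],30,C), px2z([[302,153]],50,C), px2z([[206,298]],50,cal("scene")))
print(ctrl.get_obs()["eef_rot"])
K,k,E=cal("wrist"); print(K,k,E)
```

```text
(299, 391, 3)
[[546.37929091 285.15200073  30.        ]] [[ 490.50879761 -238.96359659   50.        ]] [[ 502.00524098 -266.67842902   50.        ]]
[2.22143044e+00 2.22137640e+00 1.91583568e-04]
[[301.38115331   0.         281.37327988]
 [  0.         301.38115331 205.97527807]
 [  0.           0.           1.        ]] -0.05345030275878946 [[ 9.99999634e-01 -5.12965313e-04 -6.84870877e-04  6.50303910e+02]
 [ 7.05784401e-04  9.46998000e-01  3.21238681e-01  8.29817262e+01]
 [ 4.83787051e-04 -3.21239046e-01  9.46998015e-01  3.73327469e+02]
 [ 0.00000000e+00  0.00000000e+00  0.00000000e+00  1.00000000e+00]]
```

View pics/c.png

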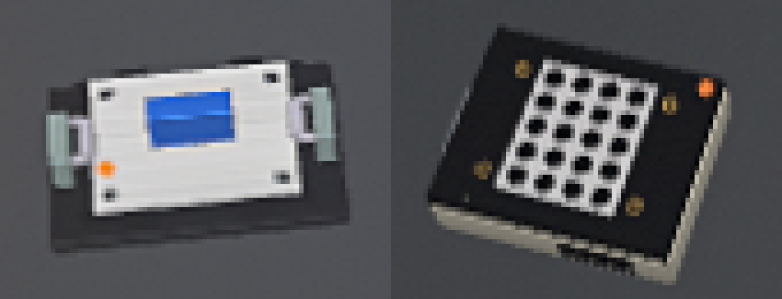

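The crop confirms it: the silver plate with the blue rib sits in the black dock, its orange dot at crop (106,168) beside hole 0 at crop (110,194). On the right, the bare module's orange dot is at crop (706,88), with brass holes at (522,69), (670,104), (633,206) and (484,168).

```bash
cat >> h.py <<'E'
def fit(P,M):  # planar rigid fit, P world xy, M model xy
    P=np.array(P)[:,:2];M=np.array(M,float)
    p=P-P.mean(0);m=M-M.mean(0)
    th=np.arctan2((m[:,0]*p[:,1]-m[:,1]*p[:,0]).sum(),(m*p).sum())
    c,s=np.cos(th),np.sin(th);Rm=np.array([[c,-s],[s,c]])
    t=P.mean(0)-Rm@M.mean(0); return t,th,np.linalg.norm(P-(M@Rm.T+t),axis=1)
H=np.array([[50,35],[50,-35],[-50,-35],[-50,35]])
E
python3 - <<'E'
from h import *
s=4.6
cv=np.array([[110,194],[106,93],[271,77],[281,177]])/s+[210,250]-.4
mo=(np.array([[670,104],[633,206],[484,168],[522,69]])-[391,0])/s+[165,265]-.4
print(fit(px2z(cv,30,cal("side")),H)); print(fit(px2z(mo,50,cal("scene")),H))
E
```

```text
(array([550.45445135, 275.55548698]), np.float64(0.29099294430686856), array([0.14880552, 0.16385662, 0.15061581, 0.14044071]))
(array([ 492.04618399, -258.93047913]), np.float64(0.3421117340901796), array([0.31973853, 0.5092111 , 1.02103397, 0.7124381 ]))
```

Emit:
apply_moves(increments=[[[4,-1.5,0,8],[8.5,-3,0,16],[13,-4.5,0,24],[17.5,-6,0,32],[21.5,-8,0,40]]], claw=100)

```text
time: 1.3
eef_pos: [569.6, 217.6, 245.4]
eef_rot: [-2.85, -1.32, -0.002]
contact_force: [0.7, 1.2, 0.2]
width: 85.7
finger_force: 0.0
```

Emit:
apply_moves(increments=[[[1,-1.5,0,8],[2,-3,0,16],[3,-4.5,0,24],[3.4,-5.4,0,32],[3.4,-5.4,0,33.3]]])

```text
time: 1.8
eef_pos: [549.4, 278.2, 245.1]
eef_rot: [-3.107, -0.459, 0.001]
contact_force: [0.2, -0.0, 0.2]
width: 85.1
finger_force: 0.0
```

Run:
```python
from h import *
import pickle
o=ctrl.get_obs();C=cal("wrist");im,d=ctrl.capture("wrist")
pickle.dump((o,C,im,d),open("w1.pkl","wb"))
print(o["time"],o["eef_pos"],o["eef_rot"],np.abs(o["joint_velocities"]).max(),o["q"])
cv2.imwrite("pics/w1.png",im)
```

```text
1.8 [549.44161737 278.16065608 245.07350327] [-3.10702175e+00 -4.59313144e-01  8.16278952e-04] 0.08902278032937565 [-0.75441525  0.60705868  0.3959659   1.62556032 -0.27225357  0.96412328
 -1.54302132]
```

View pics/w1.png

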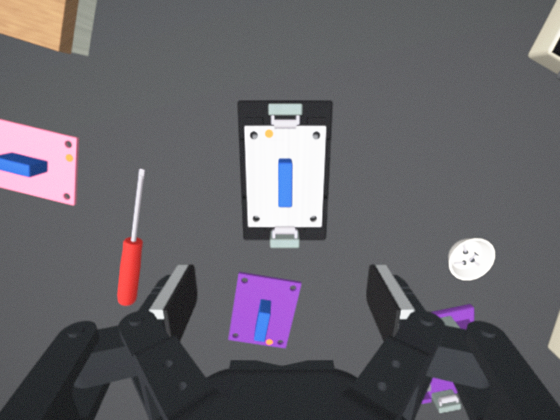

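The wrist picture shows the silver plate in its dock, rib centre at (286,183), holes near (254,136), (316,136), (313,219) and (256,219), orange dot at (269,133). The purple plate is at (265,310) and the dish at (471,258).

```bash
cat >> h.py <<'E'
def dark(im,p,r=5):
    g=cv2.cvtColor(im,6).astype(float);x,y=np.round(p).astype(int)
    w=g[y-r:y+r+1,x-r:x+r+1];w=np.clip(np.percentile(w,80)*.75-w,0,None)
    yy,xx=np.mgrid[y-r:y+r+1,x-r:x+r+1];return (w*xx).sum()/w.sum(),(w*yy).sum()/w.sum()
E
python3 - <<'E'
from h import *
import pickle
o,C,im,d=pickle.load(open("w1.pkl","rb"))
p=[dark(im,q,5) for q in [(254,136),(316,136),(313,219),(256,219)]];print(np.round(p,1))
print(fit(px2z(p,29,C),H))
g=im.astype(int);bl=(g[...,0]>120)&(g[...,2]<90);bl[:,:240]=0;bl[:,330:]=0;bl[240:]=0
n,l,s,c=cv2.connectedComponentsWithStats(bl.astype(np.uint8));i=1+s[1:,4].argmax();print(s[i],c[i])
ys,xs=np.where((l==i)&(d>0));r=rays(np.c_[xs,ys],*C[:2])*d[ys,xs][:,None];P=r@C[2][:3,:3].T+C[2][:3,3]
T=P[P[:,2]>np.percentile(P[:,2],90)-4];b=cv2.minAreaRect(T[:,:2].astype(np.float32));print(b,np.median(T[:,2]),np.degrees(fit(px2z(p,29,C),H)[1]))
m=R.from_rotvec(o["eef_rot"]).as_matrix();print(m)
E
```

```text
[[252.8 134.1]
 [316.4 134.1]
 [312.9 218.5]
 [255.5 218.5]]
(array([551.16299634, 275.21608333]), np.float64(0.29346422131932126), array([0.78539586, 0.90247871, 0.57375029, 0.61980179]))
[279 159  13  47 582] [284.7233677  181.78865979]
((551.7930297851562, 275.0238342285156), (46.67134094238281, 12.838726997375488), 16.711490631103516) 61.25651173452761 16.814261319690225
[[ 9.57226812e-01  2.89337918e-01 -6.31781924e-04]
 [ 2.89338336e-01 -9.57226624e-01  7.19340716e-04]
 [-3.96625933e-04 -8.71370951e-04 -9.99999542e-01]]
```

Emit:
apply_moves(increments=[[[0.1,0.3,4,0],[0.1,0.3,8,0],[0.1,0.3,12.5,0],[0.1,0.3,12.5,0],[0.1,0.3,12.5,0]]])

```text
time: 2.35
eef_pos: [552.9, 272.1, 120.7]
eef_rot: [3.108, 0.456, -0.001]
contact_force: [0.2, 0.0, 0.2]
width: 85.3
finger_force: 0.0
```

```bash
cat > st.py <<'E'
from h import *
import sys
X,Y,th=map(float,sys.argv[1:4])
o=ctrl.get_obs();m=R.from_rotvec(o["eef_rot"]).as_matrix();p=o["eef_pos"]
print(o["time"],np.round(p,1),"rot",np.degrees(np.arctan2(m[1,0],m[0,0])),"tilt",m[:2,2])
e=m.T@(np.array([X,Y,p[2]])-p);print("need cm",e/10,"twist",np.degrees(np.arctan2(m[1,0],m[0,0]))-th,"F",o["contact_force"])
E
python3 st.py 551.4 275.1 16.8
```

```text
2.35 [552.9 272.1 120.7] rot 16.699775866951242 tilt [-0.00038521 -0.00076643]
need cm [-5.93300251e-02 -3.34995433e-01 -1.73881962e-04] twist -0.10022413304875855 F [0.1960841  0.04400992 0.23960634]
```

Emit:
apply_moves(increments=[[[-0.06,-0.33,2,-0.1],[-0.06,-0.33,4,-0.1],[-0.06,-0.33,6,-0.1],[-0.06,-0.33,7.2,-0.1],[-0.06,-0.33,7.2,-0.1]]])

```text
time: 2.85
eef_pos: [551.4, 276.1, 49.0]
eef_rot: [-3.108, -0.459, -0.001]
contact_force: [0.4, -0.1, 0.2]
width: 85.6
finger_force: 0.0
```

```bash
python3 st.py 551.4 275.1 16.8
```

```text
2.85 [551.4 276.1  49. ] rot 16.80978037222012 tilt [0.0007005  0.00040023]
need cm [-3.29538519e-02  9.75798246e-02 -4.35300135e-05] twist 0.009780372220120626 F [ 0.383912   -0.07991777  0.17252497]
```

Emit:
apply_moves(increments=[[[0,0.05,0.05,0],[0,0.05,0.05,0],[0,0.05,0.05,0],[0,0.05,0.05,0],[0,0.05,0.05,0]]], claw=0)

```text
time: 3.35
eef_pos: [551.3, 275.9, 48.5]
eef_rot: [-3.108, -0.459, -0.001]
contact_force: [-1.8, -0.9, 1.2]
width: 14.7
finger_force: 58.4
```

Emit:
apply_moves(increments=[[[0,0,0,0],[0,0,0,0],[0,0,0,0]]])

```text
time: 3.65
eef_pos: [551.3, 275.9, 48.4]
eef_rot: [-3.107, -0.459, -0.001]
contact_force: [-0.5, 0.8, 5.6]
width: 14.9
finger_force: 59.4
```

Gripped, with 59 N at 15 mm. Pull straight up gently.

Emit:
apply_moves(increments=[[[0,0,-0.2,0],[0,0,-0.4,0],[0,0,-0.7,0],[0,0,-1.0,0],[0,0,-1.4,0]]])

```text
time: 4.15
eef_pos: [551.1, 275.8, 62.5]
eef_rot: [-3.108, -0.459, -0.0]
contact_force: [1.2, 0.2, -0.6]
width: 14.8
finger_force: 60.0
```

Emit:
apply_moves(increments=[[[0,0,-1,0],[0,0,-3,0],[0,0,-6,0],[0,0,-9,0],[0,0,-11,0]]])

```text
time: 4.65
eef_pos: [551.8, 275.8, 175.1]
eef_rot: [-3.107, -0.458, -0.005]
contact_force: [0.1, 0.0, -1.8]
width: 15.1
finger_force: 59.9
```

```bash
python3 st.py 551.4 275.1 16.8
python3 - <<'E'
from h import *
im,d=ctrl.capture("side");cv2.imwrite("pics/s2.png",cv2.resize(im[180:330,150:370],None,fx=3,fy=3))
E
```

```text
4.65 [551.8 275.8 175.1] rot 16.7797776860653 tilt [0.00277336 0.00141157]
need cm [-0.05371151  0.05297548 -0.00019369] twist -0.020222313934699088 F [ 0.09425044  0.02801354 -1.80308713]
```

View pics/s2.png

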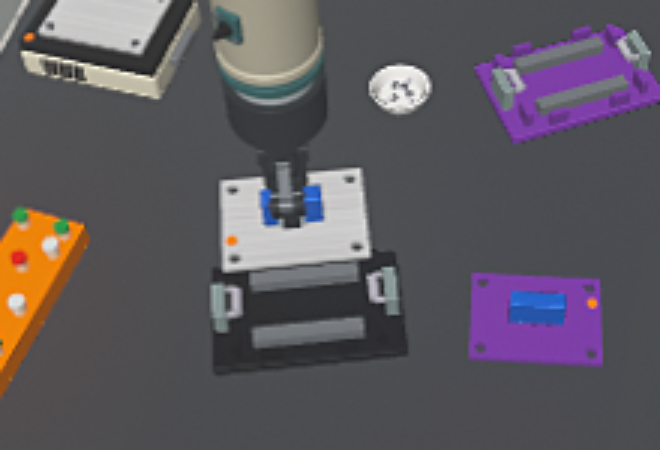

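The plate is free, level and gripped, and the dock is empty. I'll carry it towards the module and stop 160 mm short for a clear wrist view.

Emit:
apply_moves(increments=[[[-1,2,-1,0],[-3,5,-2,0],[-5.5,9,-3,0],[-8,13,-4,0],[-10.5,17,-5,0]]])

```text
time: 5.2
eef_pos: [498.0, 80.0, 222.2]
eef_rot: [3.108, 0.458, -0.001]
contact_force: [0.6, -1.2, -1.4]
width: 15.1
finger_force: 59.9
```

Emit:
apply_moves(increments=[[[-2.5,4,0,0],[-5,8,0,0],[-7.5,12,0,0],[-9.3,15,0,0],[-10.1,16.4,0,0]]])

```text
time: 5.7
eef_pos: [447.7, -108.0, 222.1]
eef_rot: [3.108, 0.449, -0.002]
contact_force: [-0.5, -0.5, -1.7]
width: 15.3
finger_force: 59.9
```

Emit:
apply_moves(increments=[[[0,0,0,0],[0,0,0,0]]])

```text
time: 5.9
eef_pos: [449.7, -103.5, 221.8]
eef_rot: [-3.107, -0.457, 0.001]
contact_force: [0.5, 0.5, -2.3]
width: 15.2
finger_force: 59.9
```

Run:
```python
from h import *
import pickle
o=ctrl.get_obs();C=cal("wrist");im,d=ctrl.capture("wrist")
pickle.dump((o,C,im,d),open("w2.pkl","wb"))
print(o["time"],o["eef_pos"],o["eef_rot"],np.abs(o["joint_velocities"]).max(),o["q"])
cv2.imwrite("pics/w2.png",im)
print(proj([[492,-259,50]],C))
```

```text
5.9 [ 449.67944516 -103.50830545  221.81617274] [-3.10735481e+00 -4.57075269e-01  5.33745396e-04] 0.029068571611458996 [-0.11605985  0.42182033  0.38997029  2.05805674 -0.24337961  0.70546503
 -0.84907002]
[[434.96899802 193.22792752]]
```

View pics/w2.png

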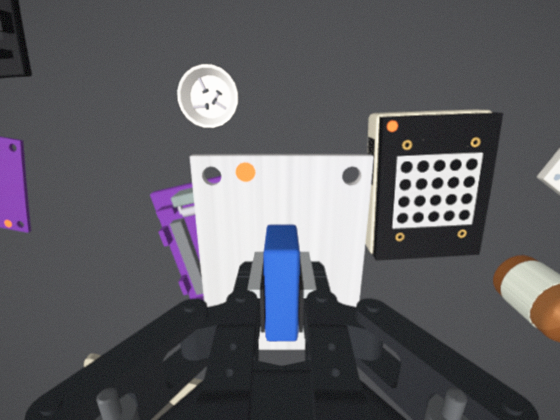

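The picture shows the plate held level, its dot at (246,172) and holes 0/1 at (212,176) and (352,176). The bare module is on the right with its dot at (392,126) and brass holes at (407,145), (476,142), (462,233) and (400,237).

```bash
cat >> h.py <<'E'
def brass(im,p,r=8):
    x,y=np.round(p).astype(int);w=im[y-r:y+r+1,x-r:x+r+1].astype(int)
    m=((w[...,2]-w[...,0])>35).astype(np.uint8);ys,xs=np.where(m)
    (cx,cy),rad=cv2.minEnclosingCircle(np.c_[xs,ys].astype(np.float32)); return np.array([(xs.mean()+cx)/2+x-r,(ys.mean()+cy)/2+y-r]),rad
E
python3 - <<'E'
from h import *
import pickle
o,C,im,d=pickle.load(open("w2.pkl","rb"))
b=[brass(im,q) for q in [(407,145),(476,142),(462,233),(400,237)]];print(b)
t,th,res=fit(px2z([x[0] for x in b],50,C),H);print(t,np.degrees(th),res)
z=o["eef_pos"][2]-18.4
p=[dark(im,q,12) for q in [(212,176),(352,176)]];print(p)
tc,tcth,r=fit(px2z(p,z-1,C),H[:2]);print("cover",tc,np.degrees(tcth),r)
E
python3 st.py 492 -259 19.6
```

```text
[(array([406.7672306 , 144.38533841]), 5.4316816329956055), (array([475.15891465, 141.80038768]), 5.6026787757873535), (array([461.5920964 , 233.13928225]), 4.925860404968262), (array([399.36752131, 236.6185898 ]), 4.939076900482178)]
[ 494.29876112 -259.01475448] 19.661983475980605 [0.06280287 0.05176337 0.14627044 0.15364192]
[(np.float64(211.35470138051528), np.float64(174.7498585033344)), (np.float64(350.32313653512796), np.float64(174.7009279086367))]
cover [ 449.256527   -103.30135635] 16.80626919656326 [0.22772716 0.22772716]
5.95 [ 450.  -102.7  221.7] rot 16.837040962061756 tilt [-0.00042619  0.00088845]
need cm [-5.07456638e-01  1.61744310e+01 -1.56743618e-02] twist -2.762959037938245 F [ 0.46675743  0.0300623  -1.19438533]
```

Emit:
apply_moves(increments=[[[0,2,0,-0.5],[-0.1,6,0,-1],[-0.2,10,1,-2],[-0.3,14,3,-2.8],[-0.3,16.2,5,-2.8]]])

```text
time: 6.45
eef_pos: [495.7, -261.9, 171.4]
eef_rot: [3.093, 0.535, 0.003]
contact_force: [0.2, 0.4, -1.3]
width: 15.0
finger_force: 60.0
```

Emit:
apply_moves(increments=[[[0,0,0.5,0],[0,0,1.5,0],[0,0,2.8,0],[0,0,3.5,0],[0,0,3.5,0]]])

```text
time: 6.95
eef_pos: [493.8, -257.8, 135.8]
eef_rot: [-3.093, -0.537, 0.002]
contact_force: [-0.4, 0.7, -1.7]
width: 15.1
finger_force: 59.8
```

```bash
python3 st.py 494.4 -259.1 19.66
```

```text
6.95 [ 493.8 -257.8  135.8] rot 19.69903182456817 tilt [-0.00184303  0.00156877]
need cm [ 0.01575642  0.1394293  -0.00031156] twist 0.03903182456816978 F [-0.3868684   0.65209623 -1.67410504]
```

Emit:
apply_moves(increments=[[[0,0.05,1,0],[0,0.05,2,0],[0,0.05,3,0],[0,0.05,3.8,0],[0,0.05,4.2,0]]])

```text
time: 7.45
eef_pos: [493.9, -259.7, 93.7]
eef_rot: [-3.095, -0.534, 0.002]
contact_force: [-0.5, 0.5, -1.1]
width: 14.9
finger_force: 59.9
```

Emit:
apply_moves(increments=[[[0,0,0.3,0],[0,0,0.6,0],[0,0,0.9,0],[0,0,0.9,0],[0,0,0.9,0]]])

```text
time: 7.95
eef_pos: [494.5, -260.1, 85.9]
eef_rot: [3.096, 0.535, 0.0]
contact_force: [0.8, -1.0, -2.3]
width: 14.9
finger_force: 59.9
```

```bash
python3 st.py 494.4 -259.1 19.66
python3 - <<'E'
from h import *
import pickle
o=ctrl.get_obs();C=cal("wrist");im,d=ctrl.capture("wrist");S=cal("scene");a,_=ctrl.capture("scene");b,_=ctrl.capture("side")
pickle.dump((o,C,im,d,S,a,cal("side"),b),open("w3.pkl","wb"))
v=lambda i,f:cv2.resize(i,None,fx=f,fy=f,interpolation=3)
def pad(i): return cv2.resize(i,(400,300),interpolation=3)
cv2.imwrite("pics/w3.png",np.vstack([np.hstack([pad(im[90:390,80:480]),pad(a[255:345,155:275])]),np.hstack([pad(b[105:195,240:360]),np.zeros((300,400,3),np.uint8)])]))
E
```

```text
7.95 [ 494.5 -260.1   85.9] rot 19.59539663357483 tilt [ 2.19660129e-04 -9.06656807e-05]
need cm [ 2.64294172e-02 -9.36946457e-02 -1.02396465e-05] twist -0.06460336642517106 F [ 0.78681098 -1.0431315  -2.30390803]
```

View pics/w3.png

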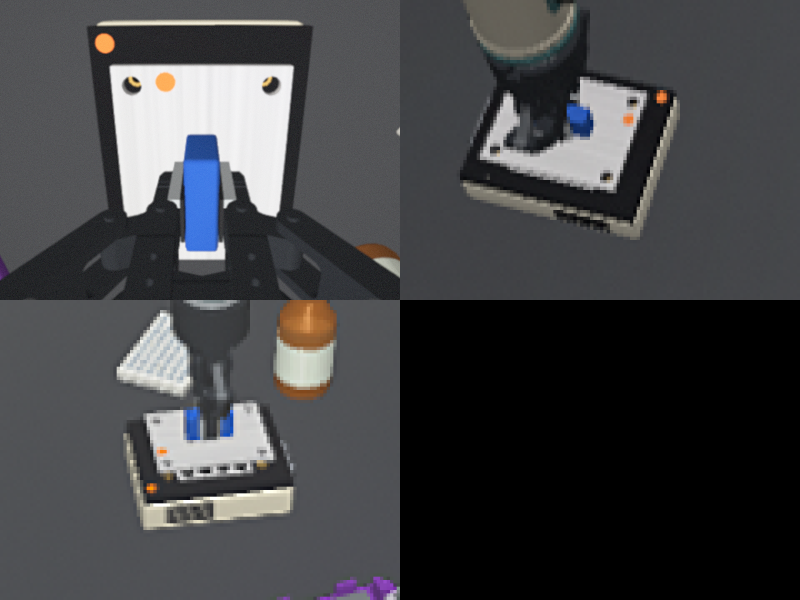

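The wrist view shows the dots on the same corner and brass visible through holes 0 and 1. The scene and side views show the plate hovering clear of the deck. Next I'll check the alignment numerically.

```bash
cat > chk.py <<'E'
from h import *
import pickle
o,C,im,d,S,a,D,b=pickle.load(open("w3.pkl","rb"))
g=im.astype(int);m=((g[...,2]>200)&(g[...,0]<120)&(g[...,1]<190)&(g[...,1]>100)).astype(np.uint8);m[230:]=0
n,l,s,c=cv2.connectedComponentsWithStats(m)
k=sorted([(tuple(c[i]),s[i,4]) for i in range(1,n) if s[i,4]>60]);print(k)
zt=o["eef_pos"][2]-18.4
md=px2z([k[0][0]],50,C)[0][:2];cd=px2z([k[1][0]],zt,C)[0][:2]
hx=[np.array([80+130,90+84]),np.array([80+271,90+84])]
p=[dark(im,q,11) for q in hx];print(p)
tc,th,r=fit(px2z(p,zt-1,C),H[:2]);print("cover holes fit",tc,np.degrees(th),r)
f=lambda v,t:np.array([[np.cos(t),-np.sin(t)],[np.sin(t),np.cos(t)]])@v
thm=np.radians(19.66)
mc=md-f([69,51],thm);cc=cd-f([52,18],thm);print("module by dot",mc,"cover by dot",cc,"cover-module",f(cc-mc,-thm))
# brass visible in holes
for q in p: 
    x,y=np.round(q).astype(int);w=g[y-11:y+12,x-11:x+12];ys,xs=np.where(((w[...,2]-w[...,0])>35)&(w[...,2]<240));print("brass vis",len(xs),xs.mean()+x-11,ys.mean()+y-11,xs.min()+x-11,xs.max()+x-11,ys.min()+y-11,ys.max()+y-11)
print("pred module holes px",proj(np.c_[[mc+f(h,thm) for h in H[:2]],[50,50]],C))
E
python3 chk.py
```

```text
[((np.float64(184.32280701754385), np.float64(132.94035087719297)), np.int32(285)), ((np.float64(244.92748091603053), np.float64(171.5381679389313)), np.int32(262))]
[(np.float64(210.95159799413028), np.float64(175.9539204584845)), (np.float64(351.15232093275114), np.float64(175.49386499533395))]
cover holes fit [ 493.67228825 -260.3042029 ] 19.82788179383467 [0.12374178 0.12374178]
module by dot [ 494.01279813 -259.23937798] cover by dot [ 493.97435234 -260.19882165] cover-module [-0.35899784 -0.8905789 ]
brass vis 75 213.38666666666666 171.82666666666665 208 220 166 176
brass vis 58 347.0689655172414 171.48275862068965 342 352 166 176
pred module holes px [[216.35202859 167.80489656]
 [343.09475339 167.74478688]]
```

Emit:
apply_moves(increments=[[[0,0,0.1,0],[0.03,-0.05,0.2,0],[0.03,-0.05,0.2,0],[0.03,-0.05,0.2,0],[0.03,-0.05,0.2,0]]])

```text
time: 8.6
eef_pos: [494.5, -259.4, 83.8]
eef_rot: [3.096, 0.535, 0.0]
contact_force: [-0.0, 0.2, -1.8]
width: 15.0
finger_force: 59.9
```

Emit:
apply_moves(increments=[[[0,0,0,0],[0,0,0,0],[0,0,0,0],[0,0,0,0],[0,0,0,0]]])

```text
time: 9.1
eef_pos: [494.5, -259.4, 83.8]
eef_rot: [-3.096, -0.535, -0.0]
contact_force: [-0.6, 0.1, -1.8]
width: 15.1
finger_force: 59.9
```

```bash
python3 st.py 494.2 -259.1 19.66
python3 - <<'E'
from h import *
import pickle
o=ctrl.get_obs();C=cal("wrist");im,d=ctrl.capture("wrist")
pickle.dump((o,C,im,d,0,0,0,0),open("w3.pkl","wb"))
E
python3 chk.py
```

```text
9.1 [ 494.5 -259.4   83.8] rot 19.60458855692063 tilt [1.42378428e-05 1.80460198e-05]
need cm [-1.80903124e-02 -3.93551449e-02  1.28855445e-07] twist -0.055411443079371736 F [-0.56449947  0.08810413 -1.75099205]
[((np.float64(184.1569965870307), np.float64(133.81911262798636)), np.int32(293)), ((np.float64(244.8927203065134), np.float64(171.544061302682)), np.int32(261))]
[(np.float64(210.8836661070829), np.float64(175.71305258896786)), (np.float64(351.0550725011611), np.float64(175.55108622735952))]
cover holes fit [ 493.69914007 -259.532095  ] 19.705513248263696 [0.11234941 0.11234941]
module by dot [ 493.9645084  -259.21322921] cover by dot [ 493.99658433 -259.56310178] cover-module [-0.08750431 -0.34026853]
brass vis 79 213.79746835443038 172.9367088607595 208 221 166 178
brass vis 76 348.38157894736844 172.28947368421052 342 354 166 177
pred module holes px [[216.57162989 169.06780518]
 [344.79481682 169.01728974]]
```

Emit:
apply_moves(increments=[[[0,-0.03,0,0],[0,-0.03,0,0],[0,-0.03,0,0],[0,-0.03,0,0],[0,-0.03,0,0]]])

```text
time: 9.65
eef_pos: [494.4, -259.1, 83.8]
eef_rot: [3.096, 0.535, 0.0]
contact_force: [0.2, -0.2, -1.4]
width: 15.1
finger_force: 59.9
```

```bash
python3 st.py 494.2 -259.1 19.66; python3 -c "
from rig import ctrl
print(ctrl.hand_in())"
```

```text
9.65 [ 494.4 -259.1   83.8] rot 19.600754835608242 tilt [ 4.15001261e-05 -5.55805246e-06]
need cm [-1.84654941e-02 -1.12236346e-02 -9.02504891e-07] twist -0.059245164391757754 F [ 0.15200454 -0.23620993 -1.37294886]
the job is handed in; nothing more can be done
None
```

I handed the job in at 9.65 s with the cover held level and still about 10 mm above the module's deck, dot towards dot, its holes measured within about 0.5 mm of the threaded holes; the hand-in reported no verdict.

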